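Run the safety test on a repaired battery pack

TASK

Test the repaired battery pack that lies in the test box: lower the box's lid gently until it is fully closed, without slamming it, and only then use the console, pressing one key at a time all the way down and letting it come up again: the wide clear key, then program 2-6 (number key 2, then number key 6), then the large domed start button. The number keys are blank but laid out as on a telephone when seen from the robot's side: 1-2-3 from left to right in the far row, 4-5-6 in the near row; press no other key and leave the other things on the bench where they are.

Things in the scene. Friction and masses are not known exactly. Their poses are not given: they have to be found in the camera images.
- guard: the electrical-test box: grey sheet-steel box, open at the top, 200 (x) x 250 (y) x 90 mm high, walls and floor 4 mm, fixed to the bench; a battery pack lies in it. Origin: centre of its underside; its +x is the far (hinge) side, -x its front, +y its left as seen from the robot, +z up.
- lid (a joint): angle (rad) of the test box's flat lid: 0 = closed flat on the rim, grows as it opens upward, at most 1.5; it starts at 0.85 to 1.25. A stiff hinge holds it at any angle (about 0.75 N m of friction, lid about 0.45 kg), so it must be pushed or carried all the way down, where it stays.
- lid_hinge (a point): hinge axis of the lid at mid-width, on the far top edge of the box, 90 mm above the bench; its frame turns with the lid: y along the hinge; the lid extends 200 mm along -x, inner face at z = 0, outer (upper) face at z = +10 mm. The lid is 250 mm wide: a 26 mm wide aluminium frame round a clear window set 1 mm below the outer face.
- lid_tab (a point): centre of the outer face of the lid's black pull tab (90 mm wide along y, 26 mm long, 10 mm thick) which sticks out of the middle of the lid's front edge, in the plane of the lid; 213 mm from the hinge axis; same axes as lid_hinge.
- console: the tester: grey desk console, 200 (x) x 300 (y) mm, fixed, 50 mm high in front, 93 mm at the back; its panel slopes up 12 degrees away from its front. Left half: six square number keys in two rows, the wide clear key in front of them; right half: start button in front, stop button beyond; display at the back. All keys blank, pale plastic. Origin: centre of underside; -x its front, +y its left.
- key_1_top (a point): centre of the top of the number key 1 (upper (far) row, left), square cap 24 x 24 mm, standing 11 mm proud of the panel; its z axis points out of the panel (12 degrees from vertical), x up the slope, y to the left. It is pressed 5 mm along that axis and springs back (1.6 N starts it, about 5 N bottoms it). Number keys are 40 mm apart centre to centre.
- key_2_top (a point): centre of the top of the number key 2 (upper (far) row, middle), square cap 24 x 24 mm, standing 11 mm proud of the panel; its z axis points out of the panel (12 degrees from vertical), x up the slope, y to the left. It is pressed 5 mm along that axis and springs back (1.6 N starts it, about 5 N bottoms it).
- key_3_top (a point): centre of the top of the number key 3 (upper (far) row, right), square cap 24 x 24 mm, standing 11 mm proud of the panel; its z axis points out of the panel (12 degrees from vertical), x up the slope, y to the left. It is pressed 5 mm along that axis and springs back (1.6 N starts it, about 5 N bottoms it).
- key_4_top (a point): centre of the top of the number key 4 (lower (near) row, left), square cap 24 x 24 mm, standing 11 mm proud of the panel; its z axis points out of the panel (12 degrees from vertical), x up the slope, y to the left. It is pressed 5 mm along that axis and springs back (1.6 N starts it, about 5 N bottoms it).
- key_5_top (a point): centre of the top of the number key 5 (lower (near) row, middle), square cap 24 x 24 mm, standing 11 mm proud of the panel; its z axis points out of the panel (12 degrees from vertical), x up the slope, y to the left. It is pressed 5 mm along that axis and springs back (1.6 N starts it, about 5 N bottoms it).
- key_6_top (a point): centre of the top of the number key 6 (lower (near) row, right), square cap 24 x 24 mm, standing 11 mm proud of the panel; its z axis points out of the panel (12 degrees from vertical), x up the slope, y to the left. It is pressed 5 mm along that axis and springs back (1.6 N starts it, about 5 N bottoms it).
- key_clear_top (a point): centre of the top of the clear key: wide bar cap, 64 mm (y) x 20 mm, nearest the console's front, 42 mm below the 4-5-6 row, standing 11 mm proud of the panel; its z axis points out of the panel (12 degrees from vertical), x up the slope, y to the left. It is pressed 5 mm along that axis and springs back (1.6 N starts it, about 5 N bottoms it).
- key_start_top (a point): centre of the top of the start button: round domed cap, 44 mm across, near the console's front on the right, standing 13 mm proud of the panel; its z axis points out of the panel (12 degrees from vertical), x up the slope, y to the left. It is pressed 5 mm along that axis and springs back (1.6 N starts it, about 5 N bottoms it).
- key_stop_top (a point): centre of the top of the stop button: round flat cap, 28 mm across, 63 mm beyond the start button; not used, standing 11 mm proud of the panel; its z axis points out of the panel (12 degrees from vertical), x up the slope, y to the left. It is pressed 5 mm along that axis and springs back (1.6 N starts it, about 5 N bottoms it).
- pack: the repaired battery pack under test, 74 x 112 x 64 mm high, black and red plastic, lying on the test box's floor, below the rim; origin at the centre of its underside.
- spare_pack: bystander: a second battery pack, 74 x 112 x 64 mm, standing on the bench; origin under its centre.
- drill: bystander: cordless drill standing on its battery, about 210 mm high; origin under its centre.
- screwdriver: bystander: screwdriver 200 mm long lying on the bench; origin under its centre.
- screw_jar: bystander: clear jar, 60 mm across, 70 mm high; origin under its centre.
- chuck_sleeve: bystander: upright steel sleeve, 42 mm across, 45 mm high; origin under its centre.
There are look-alikes about, which are no part of the job. What is shaped like the pack but purple, turquoise or yellow is not meant.

How it is judged (in metres and radians):
On the way, in this order (a step that is already met when the one before it is completed fails the run):
1. the lid is lowered fully closed (under 0.03 rad) (value of joint lid below 0.03 rad), for 0.1 s.
2. with the lid closed, the clear key is pressed at least 3 mm, all other keys up (value of joint lid below 0.03 rad and distance of key_clear_top from where it was at the start of the episode above 0.003 m and distance of each of key_1_top, key_2_top, key_3_top, key_4_top, key_5_top, key_6_top, key_start_top, key_stop_top from where it was at the start of the episode below 0.0015 m), for 0.05 s.
3. with the lid closed, the number key 2 is pressed at least 3 mm, all other keys up (value of joint lid below 0.03 rad and distance of key_2_top from where it was at the start of the episode above 0.003 m and distance of each of key_1_top, key_3_top, key_4_top, key_5_top, key_6_top, key_clear_top, key_start_top, key_stop_top from where it was at the start of the episode below 0.0015 m), for 0.05 s.
4. with the lid closed, the number key 6 is pressed at least 3 mm, all other keys up (value of joint lid below 0.03 rad and distance of key_6_top from where it was at the start of the episode above 0.003 m and distance of each of key_1_top, key_2_top, key_3_top, key_4_top, key_5_top, key_clear_top, key_start_top, key_stop_top from where it was at the start of the episode below 0.0015 m), for 0.05 s.
5. with the lid closed, the start button is pressed at least 3 mm, all other keys up (value of joint lid below 0.03 rad and distance of key_start_top from where it was at the start of the episode above 0.003 m and distance of each of key_1_top, key_2_top, key_3_top, key_4_top, key_5_top, key_6_top, key_clear_top, key_stop_top from where it was at the start of the episode below 0.0015 m), for 0.05 s.
At the end, for the whole second after the job is handed in: The lid is closed (under 0.03 rad), all keys are up again (under 1 mm), the battery pack still lies at rest in the box (within 20 mm of where it was) and every bystander is within 25 mm of where it was (value of joint lid below 0.03 rad and distance of pack from where it was at the start of the episode below 0.02 m and linear speed of pack below 0.02 m/s and distance of each of key_1_top, key_2_top, key_3_top, key_4_top, key_5_top, key_6_top, key_clear_top, key_start_top, key_stop_top from where it was at the start of the episode below 0.001 m and distance of each of spare_pack, drill, screwdriver, screw_jar, chuck_sleeve from where it was at the start of the episode below 0.025 m); the robot touches nothing.
It fails at once if a key that is not part of the sequence (1, 3, 4, 5 or stop) is pressed by more than 2.5 mm (distance of any of key_1_top, key_3_top, key_4_top, key_5_top, key_stop_top from where it was at the start of the episode above 0.0025 m).
It fails at once if any key is pressed by more than 2.5 mm while the lid is open (above 0.06 rad) (value of joint lid above 0.06 rad and distance of any of key_1_top, key_2_top, key_3_top, key_4_top, key_5_top, key_6_top, key_clear_top, key_start_top, key_stop_top from where it was at the start of the episode above 0.0025 m).
It fails at once if two keys are down at once (distance of each of key_clear_top, key_2_top from where it was at the start of the episode above 0.0025 m or distance of each of key_clear_top, key_6_top from where it was at the start of the episode above 0.0025 m or distance of each of key_clear_top, key_start_top from where it was at the start of the episode above 0.0025 m or distance of each of key_2_top, key_6_top from where it was at the start of the episode above 0.0025 m or distance of each of key_2_top, key_start_top from where it was at the start of the episode above 0.0025 m or distance of each of key_6_top, key_start_top from where it was at the start of the episode above 0.0025 m).
It fails at once if the lid slams: it falls faster than 2 rad/s in its last 0.3 rad (value of joint lid below 0.3 rad and velocity of joint lid below -2 rad/s).
It fails at once if a bystander is shoved more than 25 mm (distance of any of spare_pack, drill, screwdriver, screw_jar, chuck_sleeve from where it was at the start of the episode above 0.025 m).
It also fails if it takes over 58 s, if anything falls off the work surface, if the arm or the gripper's body presses on something with over 40 N, if the wrist force passes 120 N, or if a joint passes its speed limit or range.

ROBOT

A 6-joint arm with a two-finger parallel gripper is mounted at the origin on the work surface. World frame = base frame: x ahead of the robot, y to its left, z up, the work surface at z = 0. Lengths are in mm, angles in rad, forces in N, time in s.
With the tool pointing down it reaches from about 250 to 775 mm from the base axis. Payload 8.9 kg.
Tool frame: the origin (TCP) lies where the fingers leave the gripper's body, on its centre line; the fingertips stand 73 mm ahead of it and the grasp point (between the pads) lies 54 mm ahead of it; z points along the fingers, y is the line along which they close (so a half turn about z gives the same grasp; the last joint's range is limited). The gripper opens to 85 mm and grips with 20 to 120 N. Pads are 22 mm wide; open, the fingers measure 114 mm over their backs; the gripper's body (76 mm by 85 mm) begins 54 mm behind the grasp point. The pads swing forward as they close: fully open they stand 13 mm farther back than shut.
Start: joints at [1.181, 0.291, -0.153, 1.127, 0, 1.431], TCP at [130.288, 508.575, 303.905] pointing down, gripper open.
Joint ranges: [-2.52, 2.52], [-0.91, 1.74], [-1.3, 1.37], [-1.96, 2.02], [-1.52, 1.47], [-3.14, 3.14]. Speed limits (rad/s): [2.22, 2.22, 2.79, 3.14, 3.14, 3.14].

INTERFACE

Orientations are given as a unit quaternion [w, x, y, z].
In Python, from cell import env gives the robot as it stands. Calls block until the motion is done:
- env.goto(position, orientation): joint-space move of the TCP to a pose.
- env.servo_line(position, attitude=None, vel=150, stop_force=None): straight line of the TCP; attitude=None keeps the orientation; vel is the mean speed in mm/s. With stop_force (N) it stops when the force on the tool has changed by that much, and returns True; else False.
- env.movej(angles): joint-space move.
- env.set_gripper(opening, force=None): opening from 0.0 (shut) to 1.0 (fully open); force is the grip in N (None keeps the last); returns when the fingers have stopped.
- env.pause(seconds).
- env.ik(position, orientation): joint angles nearest the present ones, or None.
- env.read_camera(name): name is "scene" or "top"; returns a dict with "color" (384x512x3 uint8, red, green, blue), "K" (3x3 intrinsics, pixels), "rvec" (rotation vector, rad) and "tvec" (3), from world to camera coordinates, as OpenCV has them. Camera axes: x right, y down, z forward; pixel columns grow to the right and rows downward; lengths in mm; the calibration is good to about 2 mm. A picture is of the moment at which its call begins. There is no depth.
A pose or a line that the arm cannot do raises env.Unreachable and nothing moves.
- env.job_done(): hands the job in; it is judged then, once.
Trained networks look in a picture, given as the dict that the camera call returned (one of the last four; its "shot" number tells which), for a name from the list of things; names that differ only in an ending like _2 or _b are one class to them, and where a whole thing is asked for, a point or a joint stands for the part that bears it (a point fixed in the world has none). Each returns a list of dicts, best first, with "score" (0 to 1); they miss things now and then, are a little off and sometimes report something else, mostly with a low value. They report only what shows in the picture. A call takes as long as a camera call. They do not tell look-alikes from the thing itself.
- env.cut_out(picture, thing): "pixels" (384x512 bool, what is visible of it) and "rect" ([left, top, width, height] in pixels, round what is visible of it).
Readings, each from a call of its own:
- env.current_time(): time.
- env.current_q(): joint angles.
- env.current_qd(): joint speeds.
- env.current_joint_torque(): joint torques, N m.
- env.current_tcp_pos(): TCP position.
- env.current_eef_rot(): TCP orientation.
- env.current_ft_force(): force on the tool from outside, world axes, zero at the start.
- env.current_torque(): the same for the moment, N m.
- env.current_gripper_width(): opening from 0.0 (shut) to 1.0 (fully open).
- env.current_finger_force(): force on a finger pad.
Only numpy, scipy, OpenCV 4.12 (cv2) and the standard library are available. Lean on these libraries where they do the work, as an engineer would, in place of code of your own. Each camera call takes 0.05 s, during which the arm holds its last target. There are 200 camera calls.

## Working session

There is one attempt and no reset: what is moved stays moved. The work goes in short steps, each a Python script; the robot and the scene stay as the last script left them, time stands still between calls to the robot, and variables do not carry over. Pictures are saved under pics/ and viewed, at most 10 in all, crops included, and the job is handed in when it is done.

```bash
ls; mkdir -p pics
cat > h.py <<'E'
import numpy as np, cv2
from cell import env
def save(p,n): cv2.imwrite('pics/'+n,cv2.cvtColor(p,cv2.COLOR_RGB2BGR))
def proj(c,P): return cv2.projectPoints(np.float64(P).reshape(-1,3),np.float64(c['rvec']),np.float64(c['tvec']),np.float64(c['K']),None)[0].reshape(-1,2)
def ray(c,uv):
    R=cv2.Rodrigues(np.float64(c['rvec']))[0]; t=np.float64(c['tvec']).reshape(3)
    d=R.T@np.linalg.inv(c['K'])@np.array([uv[0],uv[1],1.]); return -R.T@t,d/np.linalg.norm(d)
def atz(c,uv,z):
    o,d=ray(c,uv); return o+d*(z-o[2])/d[2]
E
python3 - <<'E'
from h import *
import pickle
S=env.read_camera('scene');T=env.read_camera('top')
pickle.dump((S,T),open('p0.pkl','wb'))
save(np.hstack([S['color'],T['color']]),'raw0.png')
for n,c in(('S',S),('T',T)):
    save(c['color'],n+'0.png'); print(n,ray(c,(256,192)))
    for k in ['guard','lid','lid_tab','console','key_1_top','key_clear_top','key_start_top','pack','spare_pack','drill','screwdriver','screw_jar','chuck_sleeve']:
        try:
            for d in env.cut_out(c,k)[:9]:
                ys,xs=np.nonzero(d['pixels']); print(n,k,round(d['score'],2),d['rect'],xs.mean().round(1),ys.mean().round(1),len(xs))
        except Exception as e: print(n,k,e)
print(env.current_time(),env.current_eef_rot())
E
```

```text
pics
S (array([ 529.32171778, -515.41001602, 1260.98722861]), array([ 6.43066104e-04,  4.42048114e-01, -8.96991110e-01]))
S guard 0.65 [223.6, 79.2, 78.8, 117.7] 265.1 147.7 5598
S lid 0.85 [256.8, 81.6, 45.4, 103.6] 280.3 131.4 2849
S lid_tab 0.89 [262.5, 79.4, 37.9, 107.2] 280.3 132.0 2832
S console 0.85 [215.6, 242.6, 83.9, 117.9] 259.4 300.4 8796
S key_clear_top 0.73 [232.9, 258.4, 7.0, 24.3] 235.8 269.8 163
S key_clear_top 0.47 [263.9, 249.8, 8.9, 10.4] 266.0 256.0 77
S key_clear_top 0.46 [216.2, 240.4, 84.5, 118.7] 259.4 300.5 8833
S key_start_top 0.53 [228.5, 319.0, 18.8, 15.5] 234.8 326.3 183
S pack 0.97 [246.7, 137.6, 23.6, 39.2] 256.5 157.4 639
S pack 0.71 [178.0, 117.4, 25.0, 38.8] 190.8 135.1 794
S pack 0.58 [262.2, 79.6, 10.4, 32.9] 263.8 89.2 251
S spare_pack 0.79 [300.7, 157.2, 35.4, 40.6] 319.0 176.4 882
S spare_pack 0.57 [260.5, 210.1, 12.2, 16.4] 266.3 218.3 206
S spare_pack 0.19 [313.2, 187.3, 80.8, 46.9] 348.5 209.5 2354
S drill 0.86 [317.4, 189.0, 81.4, 47.7] 348.9 209.8 2406
S screwdriver 0.62 [173.1, 218.2, 63.5, 14.2] 193.3 224.2 351
S screwdriver 0.25 [256.0,
[... 1034 characters left out ...]
ck 0.97 [64.5, 236.8, 53.1, 50.4] 91.8 260.5 1617
T pack 0.81 [65.8, 172.3, 52.0, 31.7] 91.5 189.0 1494
T pack 0.6 [197.6, 110.7, 48.2, 41.2] 221.7 130.4 1426
T pack 0.56 [133.8, 280.3, 44.8, 30.9] 156.5 295.5 1469
T spare_pack 0.83 [195.9, 109.8, 50.0, 42.3] 222.3 130.2 1371
T drill 0.83 [269.4, 37.1, 31.0, 102.2] 283.3 92.9 2643
T drill 0.47 [362.8, 206.5, 7.8, 10.2] 366.0 211.8 106
T screwdriver 0.6 [280.6, 232.0, 8.2, 78.9] 283.6 282.5 519
T screw_jar 0.87 [268.8, 148.7, 20.6, 28.3] 279.5 161.0 488
T chuck_sleeve 0.81 [269.4, 184.8, 15.5, 18.8] 276.3 195.2 207
T chuck_sleeve 0.5 [118.3, 147.2, 128.1, 40.6] 187.7 167.2 3575
1.4 [2.00404205e-05 1.25089695e-01 9.92145437e-01 3.77402225e-06]
```

Run:
```python
import cv2
a=cv2.imread('pics/S0.png')[60:380,150:410]; b=cv2.imread('pics/T0.png')[20:320,50:450]
cv2.imwrite('pics/Sc.png',cv2.resize(a,None,fx=1.85,fy=1.85,interpolation=cv2.INTER_CUBIC))
cv2.imwrite('pics/Tc.png',cv2.resize(b,None,fx=2,fy=2,interpolation=cv2.INTER_CUBIC))
```

```text
(no output)
```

View pics/Sc.png

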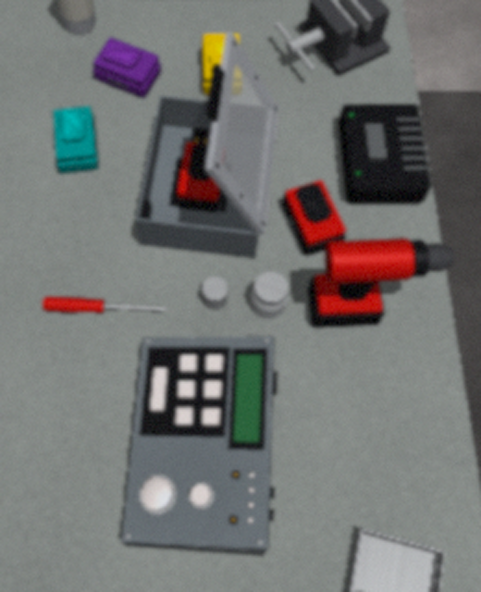

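View pics/Tc.png

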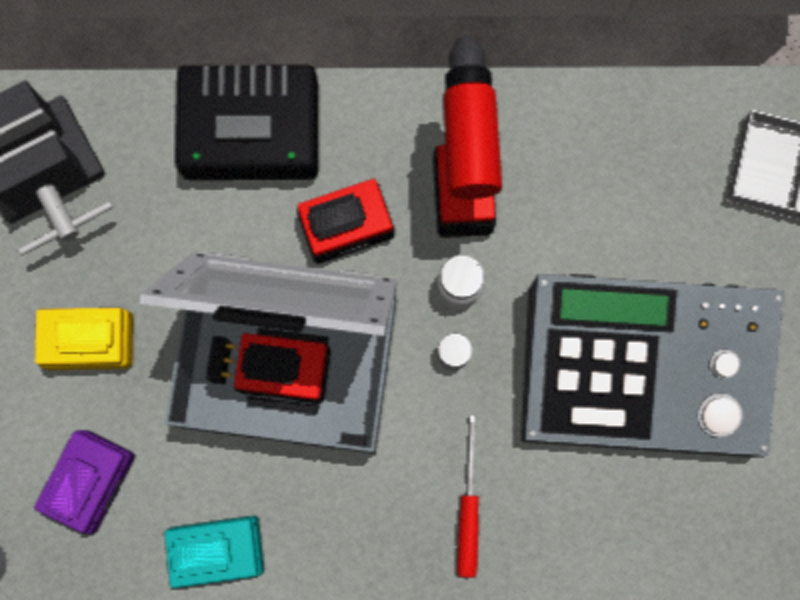

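The top view shows the box with its lid at pixels (120–248, 146–246) and red pack inside at ~(190,202). The console is at (310–440, 158–248), with the keys in white: far row 1-2-3 at ~(335,194), (351,195), (368,196); near row 4-5-6 at ~(334,210), (350,211), (367,212); clear ~(349,228), start ~(410,227), stop ~(412,202).

Possible mix-ups:
- **Packs:** spare pack (222,130), yellow (91,189), purple (92,260), turquoise (156,295). None is touched.
- **Stop vs start:** start is the nearer, larger, domed button.
- **Keys:** 2 is the far row's middle, 6 is the near row's right.

Next I fit both poses from both views.

```bash
cat > fit.py <<'E'
from h import *
import pickle
from scipy.optimize import least_squares
S,T=pickle.load(open('p0.pkl','rb'))
def blobs(c,x0,y0,x1,y1):
    g=c['color'].min(2)[y0:y1,x0:x1]; n,l,st,ce=cv2.connectedComponentsWithStats((g>165).astype(np.uint8),connectivity=4)
    return [(ce[i]+[x0,y0]) for i in range(1,n) if 20<st[i,4]<600],[st[i,4] for i in range(1,n) if 20<st[i,4]<600]
bT,aT=blobs(T,310,155,445,250); bS,aS=blobs(S,214,240,302,362)
print(np.round(bT,1).tolist(),aT);print(np.round(bS,1).tolist(),aS)
def lay(p): # x,y,z(of key5),yaw, start u,v
    x,y,z,a=p[:4]; s,c=np.sin(np.radians(12)),np.cos(np.radians(12))
    uv=[(40,40),(40,0),(40,-40),(0,40),(0,0),(0,-40),(-42,0),(p[4],p[5]),(p[4]+63,p[5])]
    P=[]
    for i,(u,v) in enumerate(uv):
        dz=2 if i==7 else 0
        X=u*c-dz*s; Z=u*s+dz*c; P.append([x+X*np.cos(a)-v*np.sin(a),y+X*np.sin(a)+v*np.cos(a),z+Z])
    return np.array(P)
def match(c,P,b):
    q=proj(c,P); b=np.array(b); d=np.linalg.norm(q[:,None]-b[None],axis=2); return b[d.argmin(1)]
g=atz(T,(350,211),75); p=[g[0],g[1],75,-0.05,-30,-112]
for it in range(4):
    P=lay(p); mT=match(T,P,bT); mS=match(S,P,bS)
    r=lambda p:np.r_[(proj(T,lay(p))-mT).ravel(),(proj(S,lay(p))-mS).ravel()]
    p=least_squares(r,p,loss='soft_l1').x
print('console',np.round(p,3)); print(np.abs(r(p)).reshape(2,9,2).round(1).tolist()); P=lay(p); print(P.round(1).tolist())
# guard: points in the guard frame
def gp(p,L):
    x,y,a,th=p[:4]; out=[]
    for k,(u,v,w) in L:
        if k=='l': X=100+u*np.cos(th)+w*np.sin(th); Z=90-u*np.sin(th)+w*np.cos(th)
        else: X,Z=u,w
        out.append([x+X*np.cos(a)-v*np.sin(a),y+X*np.sin(a)+v*np.cos(a),Z])
    return np.array(out)
LT=[('b',(-100,125,90)),('b',(-100,-125,90)),('l',(-200,125,10)),('l',(-200,-125,10))]
mT2=np.array([(169,424),(377,451),(143,294),(388,328)])/2+[50,20]
LS=[('b',(-100,125,90)),('b',(-100,-125,90)),('l',(-200,125,10)),('l',(-200,-125,10)),('l',(-213,0,10))]
mS2=np.array([(162,98),(135,227),(233,36),(212,157),(218,93)])/1.85+[150,60]
r2=lambda p:np.r_[(proj(T,gp(p,LT))-mT2).ravel(),(proj(S,gp(p,LS))-mS2).ravel()]
g=atz(T,(188,200),45)
f=least_squares(r2,[g[0],g[1],0,1.0],loss='soft_l1'); print('guard',f.x.round(3)); print(f.fun.reshape(-1,2).round(1).tolist())
pickle.dump((p,P,f.x),open('fit.pkl','wb'))
W=[]
for c,o in((T,(50,20,400,300)),(S,(150,60,260,320))):
    im=cv2.resize(c['color'],None,fx=3,fy=3,interpolation=cv2.INTER_CUBIC)
    def poly(A): cv2.polylines(im,[np.int32(proj(c,A)*3+1)],True,(255,255,0),1)
    R=lambda k,w,x0,x1:gp(f.x,[(k,q) for q in((x0,125,w),(x0,-125,w),(x1,-125,w),(x1,125,w))])
    poly(R('b',90,-100,100));poly(R('b',0,-100,100));poly(R('l',10,-200,0))
    for q in proj(c,P): cv2.circle(im,tuple(int(v) for v in q*3+1),3,(255,0,0),-1)
    im=im[o[1]*3:(o[1]+o[3])*3,o[0]*3:(o[0]+o[2])*3]; W.append(cv2.resize(im,None,fx=590/im.shape[0],fy=590/im.shape[0],interpolation=cv2.INTER_AREA))
save(W[0][:, :800],'ovT.png');save(W[1],'ovS.png')
E
python3 fit.py
```

```text
[[334.8, 193.3], [351.4, 194.2], [367.9, 195.4], [413.2, 201.2], [333.4, 209.8], [349.9, 210.7], [366.4, 211.9], [410.8, 226.8], [348.6, 227.9]] [np.int32(88), np.int32(90), np.int32(90), np.int32(130), np.int32(92), np.int32(86), np.int32(89), np.int32(316), np.int32(201)]
[[251.3, 255.5], [265.4, 255.6], [235.5, 269.7], [250.4, 269.6], [264.4, 269.6], [249.3, 284.5], [263.6, 284.6], [234.6, 326.7], [258.0, 327.1]] [np.int32(59), np.int32(61), np.int32(136), np.int32(61), np.int32(61), np.int32(61), np.int32(63), np.int32(228), np.int32(97)]
console [ 5.12106e+02 -1.66265e+02  6.99760e+01 -7.50000e-02 -3.00590e+01
 -1.51339e+02]
[[[0.0, 0.2], [0.2, 0.0], [0.3, 0.2], [0.1, 0.3], [0.0, 0.2], [0.1, 0.3], [0.1, 0.3], [0.3, 0.0], [0.1, 0.1]], [[0.3, 0.2], [0.1, 0.3], [0.1, 0.2], [0.2, 0.2], [0.4, 0.2], [0.4, 0.2], [0.2, 0.1], [0.3, 0.3], [0.1, 0.1]]]
[[554.1, -129.3, 78.3], [551.1, -169.2, 78.3], [548.1, -209.1, 78.3], [515.1, -126.4, 70.0], [512.1, -166.3, 70.0], [509.1, -206.2, 70.0], [471.1, -163.2, 61.2], [471.1, -315.0, 65.7], [532.9, -319.6, 76.8]]
guard [ 5.47454e+02  2.14123e+02 -1.40000e-01  1.11500e+00]
[[-0.4, -0.7], [0.3, -0.6], [0.6, -0.4], [0.5, -1.6], [-2.0, -1.1], [-0.3, -3.3], [-1.4, -1.9], [-0.9, 6.9], [-0.5, -0.2]]
```

View pics/ovT.png

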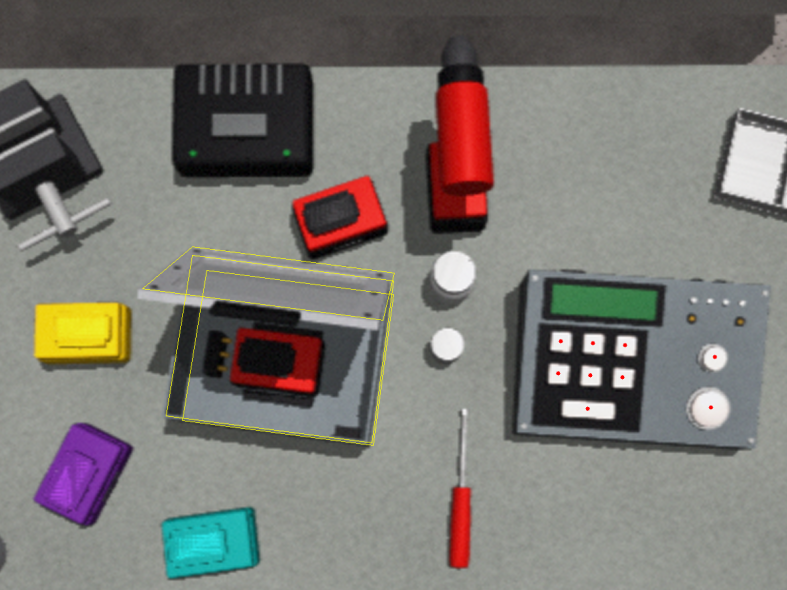

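View pics/ovS.png

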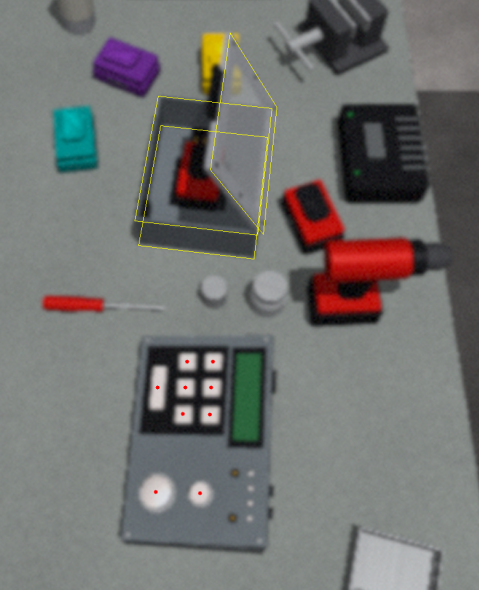

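The overlay fits well: red dots sit on every key centre and the box and lid outlines match, with the lid at about 1.11 rad. Next I close the lid from its outer side with shut fingers.

```bash
cat >> h.py <<'E'
import pickle
from scipy.spatial.transform import Rotation as Ro
def quat(yaw,tilt=0): # tool down, tilted so that -z_tool is the panel normal (leans to -x of the frame)
    q=(Ro.from_euler('z',yaw)*Ro.from_euler('y',-tilt)*Ro.from_euler('y',np.pi)).as_quat(); q=np.r_[q[3],q[:3]]
    return q
E
python3 - <<'E'
from h import *
p,P,g=pickle.load(open('fit.pkl','rb')); x,y,a,th0=g
def tcp(th,s=194,off=0):  # robot-side tip corner at s+11 on the outer face, lifted by off along the face normal
    X=100-(s+11)*np.cos(th)+(10+off)*np.sin(th)+11; Z=90+(s+11)*np.sin(th)+(10+off)*np.cos(th)
    return np.array([x+X*np.cos(a),y+X*np.sin(a),Z+73])
q=quat(a)
A=tcp(th0,off=30); U=A.copy(); U[2]=460
print(U,A,q,env.ik(U,q),env.ik(A,q))
env.set_gripper(0.0)
c=env.current_tcp_pos(); env.servo_line([c[0],c[1],420],vel=150)
env.goto(U,q); env.servo_line(A,vel=120)
print(env.current_time(),env.current_ft_force(),env.current_gripper_width())
c=env.read_camera('scene'); t=env.read_camera('top')
im=np.hstack([cv2.resize(c['color'][20:240,150:410],None,fx=1.5,fy=1.5),cv2.resize(t['color'][20:240,50:310],None,fx=1.5,fy=1.5)]); save(im,'a1.png')
E
```

```text
[603.57040622 206.24147303 460.        ] [603.57040622 206.24147303 364.6752217 ] [ 6.10833703e-17  6.97122555e-02  9.97567141e-01 -4.26864453e-18] [0.21472045 0.52260142 0.60454987 1.65274478 0.         0.35425813] [0.21472045 0.49850055 0.31846215 1.39075793 0.         0.35425813]
6.0583 [ 0.45762417 -0.19358752  1.03966544] -0.000302274014695644
```

View pics/a1.png

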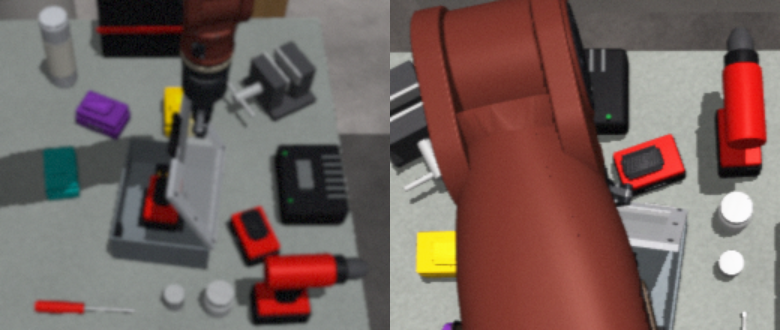

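The scene view shows the shut fingertips at about (200,130), just beyond the lid's top edge on its outer side and clear of it. Now the arc.

Run:
```python
from h import *
p,P,g=pickle.load(open('fit.pkl','rb')); x,y,a,th0=g
def tcp(th,s=194,off=0):
    X=100-(s+11)*np.cos(th)+(10+off)*np.sin(th)+11; Z=90+(s+11)*np.sin(th)+(10+off)*np.cos(th)
    return np.array([x+X*np.cos(a),y+X*np.sin(a),Z+73])
for th in [1.1,0.95,0.8,0.65,0.5,0.35,0.2,0.08]:
    h=env.servo_line(tcp(th),vel=70,stop_force=30)
    print(th,h,env.current_ft_force().round(1))
    if h: break
else:
    e=tcp(0); e[2]-=14
    h=env.servo_line(e,vel=20,stop_force=20)
    print('end',h,env.current_tcp_pos()-tcp(0),env.current_ft_force().round(1))
    env.pause(0.3)
print(env.current_time())
c=env.read_camera('scene'); save(cv2.resize(c['color'][20:240,150:410],None,fx=2,fy=2),'a2.png')
```

```text
1.1 False [-0.3 -1.   0.5]
0.95 False [0.3 0.3 0.1]
0.8 False [-0.1 -0.1 -0.8]
0.65 False [-0.3  0.7  0.7]
0.5 False [-0.1 -0.1  0.5]
0.35 False [-0.2 -0.6 -0.4]
0.2 False [-0.1 -0.3  0.1]
0.08 False [-0.4 -0.1 -0.1]
end True [ 0.56751992 -0.02758436 -0.40234165] [-2.  -1.2 10.7]
12.0417
```

View pics/a2.png

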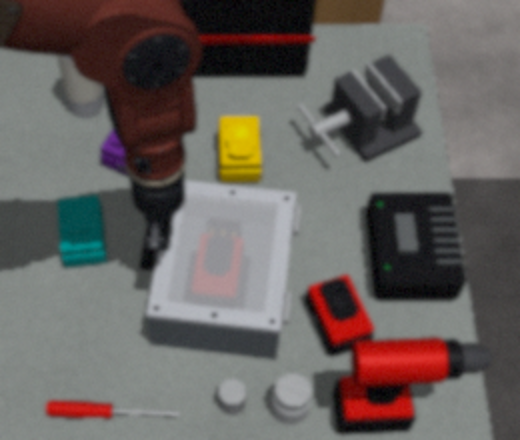

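The lid is shut: it stopped on the rim at nominal height, with the pack visible through the window at (215,265). Now the clear key first, as a check.

```bash
cat >> h.py <<'E'
def press(i,Z=None):
    p,P,g=pickle.load(open('fit.pkl','rb')); a=p[3]; t=np.radians(12); q=quat(a,t)
    n=np.array([-np.sin(t)*np.cos(a),-np.sin(t)*np.sin(a),np.cos(t)]); top=P[i]
    if Z: env.goto(top+n*(73+Z),q)
    else: env.servo_line(top+n*(73+30),q,vel=150)
    env.servo_line(top+n*(73+8),q,vel=80); env.pause(0.15)
    h=env.servo_line(top+n*(73-10),q,vel=18,stop_force=10)
    env.pause(0.25); d=env.current_tcp_pos()-top-73*n; f=env.current_ft_force()
    env.servo_line(top+n*(73+30),q,vel=80)
    print(i,'stopped',h,'depth',round(float(d@n),2),'lateral',np.round(d-n*(d@n),1),'F',f.round(1),env.current_time())
    return h and -9<d@n<-2
E
python3 - <<'E'
from h import *
c=env.current_tcp_pos(); env.servo_line([c[0],c[1],320],vel=150)
print(press(6,120))
c=env.read_camera('scene'); save(cv2.resize(c['color'][60:380,150:410],None,fx=1.85,fy=1.85),'a3.png')
E
```

```text
6 stopped True depth 1.45 lateral [ 0.2 -0.1  0. ] F [-4.8  0.2 13.4] 17.6917
False
```

View pics/a3.png

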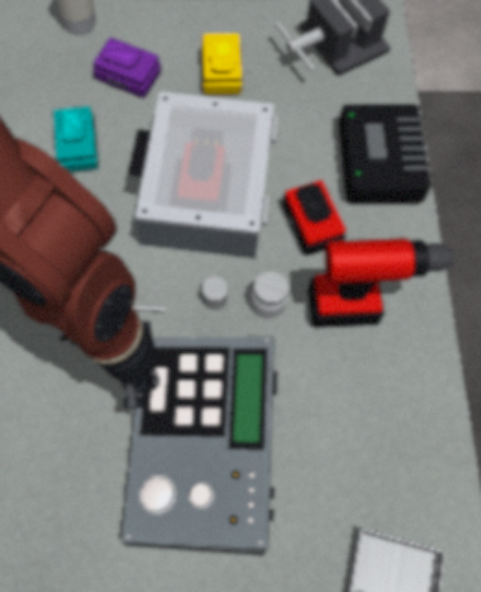

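The clear key took about 14 N, well past bottoming, but at 1.5 mm above the nominal top. So the image-derived height may be several mm low. I'll check it against the console's outline using the saved pictures.

Run:
```python
from h import *
from scipy.optimize import least_squares
S,T=pickle.load(open('p0.pkl','rb')); p,P,g=pickle.load(open('fit.pkl','rb'))
L=[(100,150,93),(100,-150,93),(-100,150,50),(-100,-150,50)]
mT=np.array([(541,276),(781,290),(528,438),(768,453)])/2+[50,20]
mS=np.array([(272,338),(268,550),(143,340),(124,540)])/1.85+[150,60]
def W(v):
    x,y,a=v; return np.array([[x+X*np.cos(a)-Y*np.sin(a),y+X*np.sin(a)+Y*np.cos(a),Z] for X,Y,Z in L])
for nm,r in (('T',lambda v:(proj(T,W(v))-mT).ravel()),('S',lambda v:(proj(S,W(v))-mS).ravel()),('both',lambda v:np.r_[(proj(T,W(v))-mT).ravel(),(proj(S,W(v))-mS).ravel()])):
    f=least_squares(r,[500,-230,-.07],loss='soft_l1'); print(nm,f.x.round(3),f.fun.round(1))
    x,y,a=f.x
    for i in (4,6,7):
        d=P[i][:2]-[x,y]; u=d@[np.cos(a),np.sin(a)]; t=np.radians(12)
        pr=13 if i==7 else 11
        # top point = base + pr*n ; base height on the panel
        ub=u+pr*np.sin(t); print(' ',i,'u',u.round(1),'z model',round(50+(ub+100)*np.tan(t)+pr*np.cos(t),1),'z fit',P[i][2].round(1))
print(env.current_tcp_pos(),env.current_ft_force().round(2),quat(p[3],np.radians(12)),env.current_eef_rot())
```

```text
T [ 5.31281e+02 -2.33641e+02 -7.10000e-02] [-1.6 -1.5  2.  -0.9 -1.   1.   0.9  1. ]
  4 u -23.9 z model 77.4 z fit 70.0
  6 u -65.0 z model 68.7 z fit 61.2
  7 u -54.3 z model 73.0 z fit 65.7
S [ 5.34717e+02 -2.37534e+02 -7.20000e-02] [ 0.9 -0.8  0.4  0.1 -0.3 -1.  -1.2  1.9]
  4 u -27.7 z model 76.6 z fit 70.0
  6 u -68.8 z model 67.9 z fit 61.2
  7 u -57.9 z model 72.2 z fit 65.7
both [ 5.33235e+02 -2.35828e+02 -7.40000e-02] [-0.6 -2.4  2.9 -1.5 -0.2  0.1  1.6  0.3  0.4 -1.3 -0.3 -0.6 -0.7 -1.6
 -1.8  1.2]
  4 u -26.2 z model 76.9 z fit 70.0
  6 u -67.3 z model 68.2 z fit 61.2
  7 u -56.2 z model 72.6 z fit 65.7
[ 449.65049944 -161.50529485  161.50143456] [0.9  0.72 0.03] [ 0.10445537  0.03718498  0.99382648 -0.0039083 ] [ 0.10425166  0.03721734  0.99384704 -0.00381166]
```

The outline model puts the key tops about 7 mm higher, so the clear key bottomed at a depth of about 5.5 mm, and in the picture it is up again. I'll apply +7 mm and press 2, then 6, then start.

Run:
```python
from h import *
p,P,g=pickle.load(open('fit.pkl','rb')); P[:,2]+=7; pickle.dump((p,P,g),open('fit.pkl','wb'))
ok=all(press(i) for i in (1,5,7))
print(ok)
if ok:
    c=env.current_tcp_pos(); env.servo_line([c[0]-60,c[1],320],vel=150)
c=env.read_camera('scene'); save(cv2.resize(c['color'][60:380,150:410],None,fx=1.85,fy=1.85),'a4.png'); print(env.current_time())
```

```text
1 stopped True depth -5.31 lateral [ 0.1 -0.   0. ] F [-3.8  0.4 10.1] 20.6167
5 stopped True depth -5.32 lateral [ 0.  -0.1  0. ] F [-4.3  1.2 10.1] 23.3083
7 stopped True depth -5.4 lateral [ 0.1 -0.1  0. ] F [-3.3  1.9  8.2] 26.3917
True
27.65
```

View pics/a4.png

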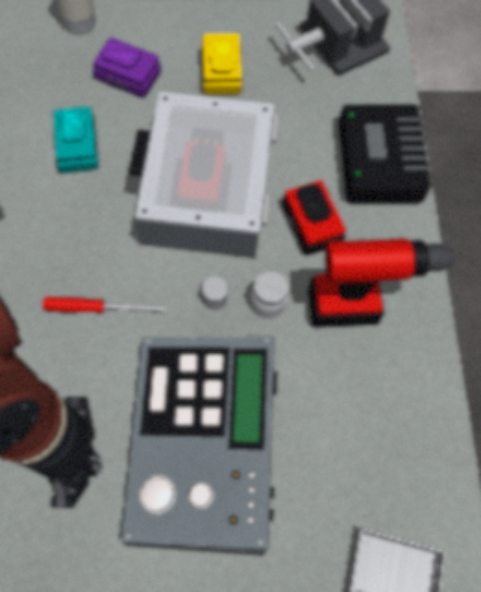

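The lid is closed, every key is up, the bystanders have not moved and the arm is clear at about (50,450). Handing in.

```bash
python3 -c "
from cell import env
env.pause(0.3); print(env.job_done())"
```

```text
the job is handed in; nothing more can be done
None
```

I closed the lid gently, then pressed clear, 2, 6 and start one at a time, each all the way down (about 5.3–5.5 mm by arm position), and handed the job in at about 28 s; the hand-in returned no verdict.

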